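Focus a hand magnifier over the opened weighing bottle

ROBOT

A 6-joint arm with a two-finger parallel gripper is mounted at the origin on the work surface. World frame = base frame: x ahead of the robot, y to its left, z up, the work surface at z = 0. Lengths are in m, angles in rad, forces in N, time in s.
With the tool pointing down it reaches from about 0.3 to 0.875 m from the base axis. Payload 6.4 kg.
Tool frame: the origin (TCP) lies between the finger pads; the fingertips stand 8 mm ahead of it and the grasp point (between the pads) lies 11 mm behind it; z points along the fingers, y is the line along which they close (so a half turn about z gives the same grasp; the last joint's range is limited). The gripper opens to 88 mm and grips with 3 to 60 N. Pads are 18 mm wide; open, the fingers measure 123 mm over their backs; the gripper's body (75 mm by 187 mm) begins 45 mm behind the grasp point.
Start: joints at [1.005, 0.181, 1.607, -0, 1.354, -0.206], TCP at [0.202, 0.538, 0.247] pointing down, gripper open.
Joint ranges: [-2.99, 2.99], [-0.89, 2.07], [0.3, 2.58], [-1.14, 4.28], [0, 2.63], [-3.12, 3.12]. Speed limits (rad/s): [2.57, 2.57, 3.01, 3.14, 3.14, 3.14].

INTERFACE

Orientations are given as a unit quaternion [x, y, z, w].
In Python, from rig import status, cams, ticket gives the robot as it stands.
- The arm moves only by the shell command python3 -m creep 'ROWS' [FORCE]. ROWS is JSON, a list that holds one entry, the list of rows, each a list of 7 numbers: the closure in counts, from 0 (fully open) to 255 (shut), then the shift along the tool's x, y, z in units of 25 mm (1.0 is 25 mm), then the turn, a rotation vector about the tool's x, y, z in units of 6 degrees (1.0 is 6 degrees). A call has exactly 5 rows; each row shifts and turns the commanded pose from where the row before left it, along the tool's axes as they then stand; what a row does not reach is not made up. A row lasts 1/12 s, in which the tool goes at most 41.7 mm and 7.16 degrees, less where a joint would pass 70% of its speed; a pose out of reach is approached as far as the arm can. A call is refused whole if a number of a shift passes 1 or a number of a turn 1, either way. A call with a gripper value outside its range is refused whole. The fingers move at their own pace and stop on an object; FORCE is the grip in N (left out, the last holds). Time passes only in rows, so rows that do not move let the fingers close, or fill a call up. It gives the time, the measured TCP pose, the force, the opening and the grip force at its end, in the units of the state.
- status.get_obs(): the state, without advancing time (a new reading comes with each control period).
- cams.read_camera(name): name is "scene" or "top" or "wrist"; returns the picture (480x640x3 uint8, red, green, blue); there is no depth.
- cams.get_calibration(name): a dict with "fx", "fy", "cx", "cy" (pixels), "R" (3x3) and "t" (3): a world point X has camera coordinates R X + t; the wrist camera has in their place "tool_from_camera" (4x4, takes a point from camera to tool coordinates, whose origin is the TCP and whose axes are the flange's). Camera axes: x right, y down, z forward; pixel columns grow to the right and rows downward; lengths in m; the calibration is good to about 2 mm. The wrist camera is an equidistant fisheye: a pixel r from the principal point sees the ray r / f radians off the axis. A picture is of the moment at which its call begins: read the wrist's pose just before it. get_calibration takes no time and is no camera call.
- ticket.close_job(): hands the job in; it is judged then, once.
The state is a dict: "time": time; "joint_positions": joint angles; "qvel": joint speeds; "tau": joint torques, N m; "position": TCP position; "tool_rot": TCP orientation; "contact_force": force on the tool from outside, world axes, zero at the start; "ft_torque": the same for the moment, N m; "opening": finger opening in m; "grasp_force": force on a finger pad.
Only numpy, scipy, OpenCV 4.12 (cv2) and the standard library are available. Lean on these libraries where they do the work, as an engineer would, in place of code of your own. Each camera call takes 0.05 s, during which the arm holds its last target. There are 200 camera calls.

TASK

Check the crystals in the small amber weighing bottle on the base of the retort stand: lift its knobbed lid off and set it down gently, right way up, on the white tile. Then take the hand magnifier by its handle and hold it level and centred over the open bottle, its lens at the same height as the collar clamped on the stand's rod, which marks the focus; finish while still holding it there, steady and touching nothing else. Leave the bottle where it stands, do not bump the bottle or the stand with the magnifier, and leave the flask, beaker and wash bottle alone.

Things in the scene. Friction and masses are not known exactly. Their poses are not given: they have to be found in the camera images.
- stand: Retort stand, fixed: dark steel base plate 210 x 130 x 8 mm flat on the bench, with an upright steel rod, 10 mm thick, reaching 450 mm above the bench, 88 mm from the plate's centre along +x. Origin: centre of the plate's underside; x runs along the plate towards the rod, which is on the side away from the robot (yaw within 0.5 rad), z up.
- collar: Brass set collar clamped on the stand's rod, 30 mm across, 14 mm tall, its thumbscrew sticking out along +y to 32 mm from the axis; fixed, its height (98 to 145 mm above the bench) differs from run to run. Origin: its middle, on the rod's axis, half-way up: the height at which the lens is in focus. z up.
- bottle: Low amber glass weighing bottle, loose, standing on the base plate: 50 mm across, 30 mm tall, 3 mm walls, open at the top, a few white crystals on its floor, closed at first by its lid; 133 to 154 mm from the rod. Mass about 60 g. Origin: centre of its underside; z up.
- bottle_mouth (a point): Centre of the weighing bottle's mouth, level with its rim (30 mm above its underside). z up.
- lid_knob (a point): Centre of the knob of the loose amber glass lid, which lifts straight off. Round knob 17 mm across, 16 mm tall, on a 3 mm high neck. This point is 8 mm below the knob's top, 11 mm above the top face of the flange and 20 mm above the lid's lowest face (bottom of the plug, on which it stands when set on a flat surface). z up.
- lid: The same lid, about 25 g: flange 53 mm across, 3 mm thick, resting on the bottle's rim; plug 39 mm across reaching 6 mm down into the mouth; knob on top. Origin on its axis at the flange's underside, 14 mm below the knob's centre; z up.
- tile: White glazed ceramic tile, 110 x 110 x 6 mm, fixed flat on the bench, to the left or the right of the stand. Origin: centre of its underside; sides along its x and y.
- tile_top (a point): Centre of the tile's top face, 6 mm above the bench.
- magnifier_grip (a point): Grip point of the hand magnifier, half-way up its 16 mm thick black handle, so 8 mm above the bench as it lies there. The handle has flat sides, is 22 mm wide and runs from 65 mm behind this point (-x) to 35 mm ahead of it; then neck and lens frame. x points along the handle to the lens (roughly away from the robot: yaw within 0.4 rad at the start), z up.
- lens (a point): Centre of the magnifier's lens, 72 mm ahead (+x) of the grip point at the same height, in the middle of the 16 mm thick round black frame, which is 68 mm across; the glass lens is 59 mm across. z is the lens's axis, up.
- magnifier: The same hand magnifier: loose, lying flat on the bench left or right of the stand, 171 mm long, 16 mm thick, about 120 g, balancing about 20 mm ahead of the grip point. Origin directly below the grip point, on its underside; x towards the lens, z up.
- flask: Bystander: conical glass flask, 85 mm across the base, 138 mm tall, loose. Origin: centre of its underside.
- beaker: Bystander: glass beaker, 70 mm across, 95 mm tall, loose. Origin: centre of its underside.
- washbottle: Bystander: white plastic wash bottle with a red cap and a bent spout (towards its +x), 66 mm across, 203 mm tall, loose. Origin: centre of its underside.

How it is judged:
On the way, in this order (a step that is already met when the one before it is completed fails the run):
1. the lid stands right way up on the tile, let go and at rest (contact force between lid and tile above 0.05 N and contact force between the fingers and lid below 0.05 N and angle between lid_knob's own z axis and vertical below 0.15 rad and linear speed of lid below 0.02 m/s), for 0.3 s.
2. the magnifier is lifted clear of the bench in the fingers (contact force between the fingers and magnifier above 1 N and height (world z) of lens above 0.05 m), for 0.2 s.
3. the lens is held level and still over the bottle at the collar's height (contact force between the fingers and magnifier above 1 N and x of the grasp point in the frame of magnifier_grip below 0.04 m and angle between lens's own z axis and vertical below 0.14 rad and horizontal distance between lens and bottle_mouth below 0.015 m and z of lens in the frame of collar between -0.008 and 0.008 m and linear speed of magnifier below 0.02 m/s and contact force between magnifier and stand below 0.1 N and contact force between magnifier and bottle below 0.1 N and contact force between magnifier and collar below 0.1 N), for 0.5 s.
At the end, for the whole second after the job is handed in: Magnifier held by its handle, still, level within 8 deg, touching no stand, collar or bottle; lens centre within 15 mm of the bottle axis and 8 mm of the collar middle in height. Lid at rest, released, right way up (8 deg) on the tile. Bottle upright (6 deg), within 15 mm of its place (all of step 1 and all of step 3 and distance of bottle_mouth from where it was at the start of the episode below 0.015 m and angle between bottle_mouth's own z axis and vertical below 0.1 rad); the arm keeps its last pose, push and grip.
It fails at once if the lid is dropped (falls freely faster than 0.5 m/s, more than about 12 mm) (linear speed of lid above 0.5 m/s and contact force between the fingers and lid below 0.02 N).
It fails at once if the magnifier bumps the bottle, the stand or its collar (over 1 N) (contact force between magnifier and bottle above 1 N or contact force between magnifier and stand above 1 N or contact force between magnifier and collar above 1 N).
It fails at once if the bottle is tipped (over 0.35 rad) or shifted by more than 25 mm (angle between bottle_mouth's own z axis and vertical above 0.35 rad or distance of bottle_mouth from where it was at the start of the episode above 0.025 m).
It fails at once if the flask, beaker or wash bottle is moved by more than 20 mm (distance of any of flask, beaker, washbottle from where it was at the start of the episode above 0.02 m).
It also fails if it takes over 59 s, if anything falls off the work surface, if the arm or the gripper's body presses on something with over 40 N, if the wrist force passes 120 N, or if a joint passes its speed limit or range.

## Working session

There is one attempt and no reset: what is moved stays moved. The work goes in short steps, Python scripts to look and compute and a shell command to move; the robot and the scene stay as the last step left them, time stands still between calls to the robot, and variables do not carry over. Pictures are saved under pics/ and viewed, at most 13 in all, crops included, and the job is handed in when it is done.

```bash
mkdir -p pics; python3 - <<'E'
from rig import status,cams
import cv2,numpy as np
o=status.get_obs();print({k:np.round(v,3).tolist() for k,v in o.items()})
for n in("scene","top","wrist"):
    c=cams.get_calibration(n);print(n,{k:np.round(v,4).tolist() for k,v in c.items()})
    cv2.imwrite(f"pics/{n}0.png",cams.read_camera(n)[:,:,::-1])
E
```

```text
{'time': 0.0, 'joint_positions': [1.005, 0.182, 1.608, -0.0, 1.354, -0.206], 'qvel': [-0.001, 0.0, -0.0, -0.002, 0.001, 0.003], 'tau': [0.003, -43.387, -34.185, 0.07, 0.038, -0.0], 'position': [0.202, 0.538, 0.246], 'tool_rot': [0.179, 0.984, -0.001, -0.0], 'contact_force': [-0.44, 0.165, -1.473], 'ft_torque': [-0.047, -0.008, 0.026], 'grasp_force': 0.0, 'opening': 0.088}
scene {'fx': 436.6715, 'fy': 436.6715, 'cx': 312.9307, 'cy': 234.4817, 'R': [[-0.0184, 0.9998, -0.0119], [0.7604, 0.0063, -0.6494], [-0.6491, -0.021, -0.7604]], 't': [0.0065, -0.3881, 1.6518]}
top {'fx': 488.9259, 'fy': 488.9259, 'cx': 316.1936, 'cy': 242.6714, 'R': [[0.0228, -0.9995, 0.0235], [-0.994, -0.0251, -0.1061], [0.1066, -0.021, -0.9941]], 't': [-0.0061, 0.6288, 1.1856]}
wrist {'fx': 371.6483, 'fy': 371.6483, 'cx': 318.1225, 'cy': 243.9629, 'tool_from_camera': [[-0.0002, -0.9482, -0.3178, 0.0825], [1.0, 0.0001, -0.0008, 0.0005], [0.0008, -0.3178, 0.9482, -0.1383], [0.0, 0.0, 0.0, 1.0]]}
```

View pics/top0.png

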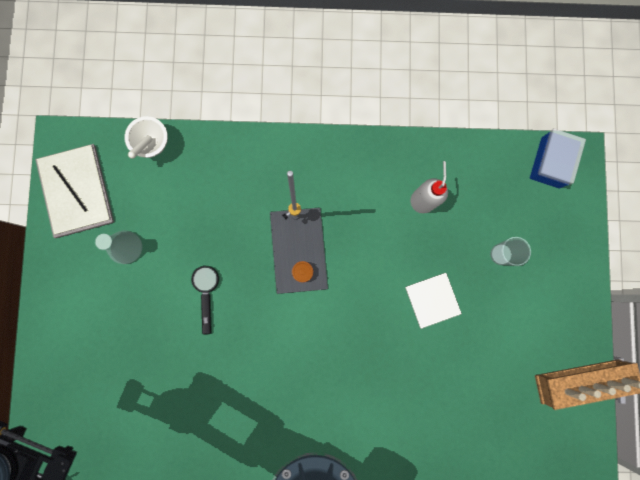

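View pics/scene0.png

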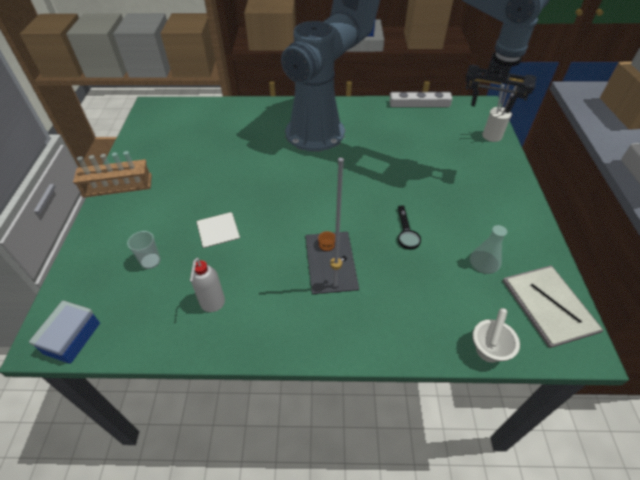

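Top view: lid about (302,271), tile (433,300), magnifier lens (205,279) with handle end (206,332), collar (294,210). The scene view shows the collar at (337,263) and the lid at (327,240). Next I localise them.

```bash
cat > h.py <<'E'
import cv2,numpy as np
from rig import status,cams
from scipy.spatial.transform import Rotation as Ro
def ray(n,p,obs=None):
    c=cams.get_calibration(n)
    x=(p[0]-c["cx"])/c["fx"];y=(p[1]-c["cy"])/c["fy"]
    if n!="wrist":
        R=np.array(c["R"]);d=R.T@np.array([x,y,1]);return -R.T@np.array(c["t"]),d/np.linalg.norm(d)
    T=np.array(c["tool_from_camera"]);r=np.hypot(x,y)
    d=np.array([np.sin(r)*x/r,np.sin(r)*y/r,np.cos(r)]) if r>1e-9 else np.array([0,0,1.])
    Q=Ro.from_quat(obs["tool_rot"]).as_matrix()
    return Q@T[:3,3]+np.array(obs["position"]),Q@T[:3,:3]@d
def plane(n,p,z,obs=None):
    o,d=ray(n,p,obs);return o+d*(z-o[2])/d[2]
def cross(rays):
    A=sum(np.eye(3)-np.outer(d,d) for o,d in rays);b=sum((np.eye(3)-np.outer(d,d))@o for o,d in rays)
    X=np.linalg.solve(A,b);return X,[np.linalg.norm(np.cross(X-o,d)) for o,d in rays]
def blobs(mask,box,amin=8):
    x0,y0,x1,y1=box;m=np.zeros(mask.shape,np.uint8);m[y0:y1,x0:x1]=mask[y0:y1,x0:x1]
    n,l,s,c=cv2.connectedComponentsWithStats(m.astype(np.uint8))
    return sorted([(int(s[i,4]),c[i].round(1).tolist(),s[i,:4].tolist(),l==i) for i in range(1,n) if s[i,4]>=amin],key=lambda b:-b[0])
def totool(v,obs): return Ro.from_quat(obs["tool_rot"]).inv().apply(v)
E
python3 - <<'E'
from h import *
t=cv2.imread("pics/top0.png");s=cv2.imread("pics/scene0.png")
ht=cv2.cvtColor(t,cv2.COLOR_BGR2HSV);hs=cv2.cvtColor(s,cv2.COLOR_BGR2HSV)
am=lambda h:cv2.inRange(h,(5,120,80),(28,255,255))
bt=blobs(am(ht),(270,190,340,295),4);bs=blobs(am(hs),(300,220,370,290),4)
for b in bt+bs:print(b[:3])
w=blobs(cv2.inRange(ht,(0,0,200),(179,50,255)),(400,265,470,335))[0]
(c,sz,a)=cv2.minAreaRect(np.argwhere(w[3])[:,::-1].astype(np.float32))
print("tile",plane("top",w[1],.006),w[:3],sz,a)
L=max(bt,key=lambda b:b[0]);print("lid flange/top",plane("top",L[1],.041),plane("top",L[1],.055))
k=blobs(cv2.inRange(t,(0,0,0),(60,60,60)),(180,255,230,345),20)
for b in k:
    print(b[:3]); P=np.argwhere(b[3])[:,::-1]
    h=P[P[:,1]>298];
    if len(h)>10: 
        q=[plane("top",p,.016)[:2] for p in(h[h[:,1]<304].mean(0),h[h[:,1]>322].mean(0))];print("handle pts",q,"end",plane("top",h[h[:,1]>h[:,1].max()-1].mean(0),.016))
g=cv2.inRange(t,(0,0,0),(60,60,60))
(cx,cy),r=cv2.minEnclosingCircle(np.array([p for p in np.argwhere(g>0)[:,::-1] if 185<p[0]<225 and 260<p[1]<292],np.float32))
print("lens",cx,cy,r,plane("top",(cx,cy),.012))
print("rod top",plane("top",(290.5,172.5),.45))
print("collar",cross([ray("top",(294,210)),ray("scene",(337,263.5))]))
E
```

```text
(354, [302.2, 271.3], [292, 261, 21, 21])
(88, [294.5, 209.6], [289, 203, 12, 13])
(263, [326.4, 240.6], [318, 232, 17, 19])
(56, [335.5, 264.2], [331, 259, 10, 10])
tile [ 0.49299929 -0.29096919  0.006     ] (1882, [433.1, 300.1], [406, 273, 55, 55]) (44.35859680175781, 42.837059020996094) 69.44395446777344
lid flange/top [0.55628975 0.04200905 0.041     ] [0.55562177 0.04192312 0.055     ]
(198, [208.0, 313.4], [204, 294, 8, 40])
handle pts [array([0.4780485, 0.2751993]), array([0.41084707, 0.27021212])] end [0.39974076 0.27301833 0.016     ]
(52, [215.1, 279.4], [208, 267, 11, 25])
lens 205.26922607421875 278.5 13.502788543701172 [0.53385724 0.28434595 0.012     ]
rod top [0.70017156 0.06313621 0.45      ]
collar (array([0.69735745, 0.06694686, 0.10530714]), [np.float64(0.0022618607839334694), np.float64(0.0022618607839334608)])
```

```bash
python3 - <<'E'
import cv2,numpy as np
t=cv2.imread("pics/top0.png")[190:300,260:340];s=cv2.imread("pics/scene0.png")[220:300,300:380]
f=lambda i:cv2.resize(i,(400,int(i.shape[0]*5)),interpolation=cv2.INTER_NEAREST)
a,b=f(t),f(s);b=cv2.copyMakeBorder(b,0,a.shape[0]-b.shape[0],0,0,0)
cv2.imwrite("pics/crop1.png",np.hstack([a,b]))
E
```

```text
(no output)
```

View pics/crop1.png

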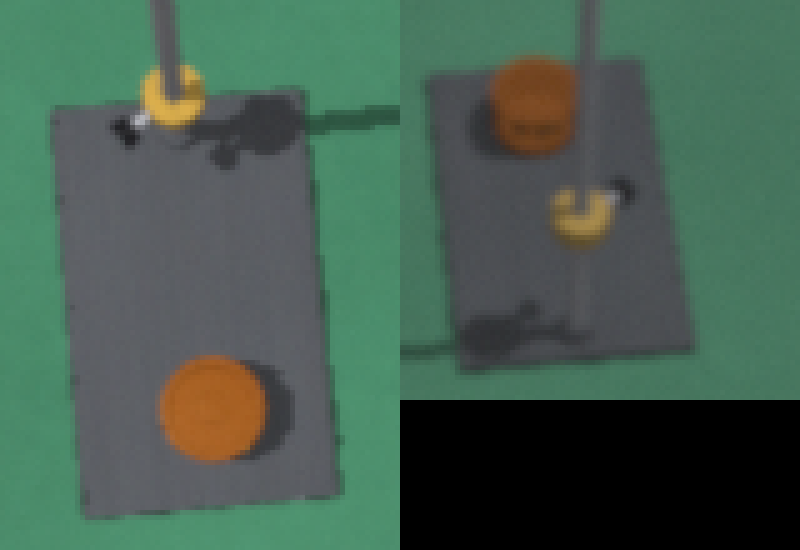

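Lid at about (0.556, 0.042), rod about (0.70, 0.065), and 146 mm between them fits the given range. Lens about (0.534, 0.284), tile about (0.493, -0.291), collar height roughly 0.105 (to be refined). Moving above the bottle.

```bash
python3 -m creep '[[[0,0,0,0.3,0,0,-0.8],[0,0,0,0.3,0,0,-0.8],[0,0,0,0.3,0,0,-0.8],[0,0,0,0.3,0,0,-0.8],[0,0,0,0.3,0,0,-0.8]]]' >/dev/null
python3 -m creep '[[[0,-0.6,-1,0,0,0,0],[0,-0.6,-1,0,0,0,0],[0,-0.6,-1,0,0,0,0],[0,-0.6,-1,0,0,0,0],[0,-0.6,-1,0,0,0,0]]]' >/dev/null
python3 -m creep '[[[0,-0.6,-1,0,0,0,0],[0,-0.6,-1,0,0,0,0],[0,-0.6,-1,0,0,0,0],[0,-0.6,-1,0,0,0,0],[0,-0.6,-1,0,0,0,0]]]' >/dev/null
python3 -m creep '[[[0,-0.6,-1,0,0,0,0],[0,-0.6,-1,0,0,0,0],[0,-0.6,-1,0,0,0,0],[0,-0.6,-1,0,0,0,0],[0,-0.6,-1,0,0,0,0]]]'
python3 -m creep '[[[0,-0.6,-1,0,0,0,0],[0,-0.6,-1,0,0,0,0],[0,-0.6,-1,0,0,0,0],[0,-0.6,-1,0,0,0,0],[0,0,0,0,0,0,0]]]'
```

```text
time: 1.82
position: [0.4496, 0.1758, 0.2091]
tool_rot: [-0.03, 1.0, 0.0, -0.0]
contact_force: [0.0, 1.0, 0.7]
opening: 0.0883
grasp_force: 0.0
time: 2.23
position: [0.5174, 0.077, 0.2092]
tool_rot: [-0.028, 1.0, -0.001, 0.001]
contact_force: [-0.6, -0.5, -0.1]
opening: 0.088
grasp_force: 0.0
```

```bash
python3 - <<'E'
from h import *
o=status.get_obs();im=cams.read_camera("wrist")[:,:,::-1];cv2.imwrite("pics/w1.png",im)
print(o["time"],o["position"],o["tool_rot"],totool(np.array([.556,.042,.15])-o["position"],o)/.025)
E
```

```text
2.2333 [0.51738665 0.07696306 0.20924334] [-2.76860711e-02  9.99616089e-01 -8.19899349e-04  6.95351970e-04] [-1.46156678 -1.47789065  2.37418388]
```

View pics/w1.png

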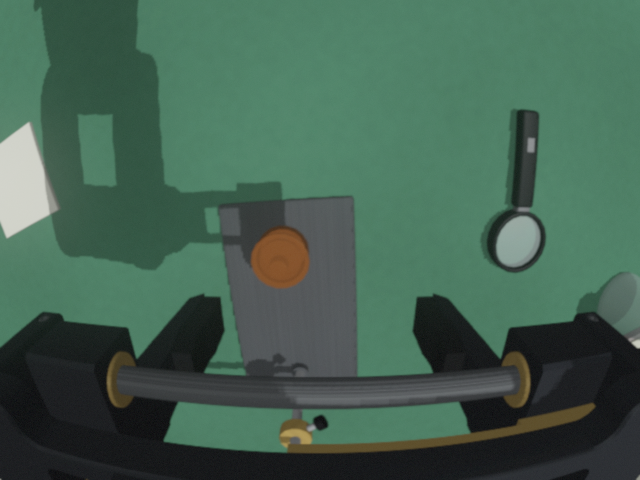

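The wrist view shows the lid's flange centre near (281,258), collar (296,433), lens (517,240) and handle (527,155). I'll cross the rays to check.

```bash
python3 - <<'E'
from h import *
o=dict(position=np.array([0.51738665,0.07696306,0.20924334]),tool_rot=[-2.76860711e-02,9.99616089e-01,-8.19899349e-04,6.95351970e-04])
im=cv2.imread("pics/w1.png");h=cv2.cvtColor(im,cv2.COLOR_BGR2HSV)
a=cv2.inRange(h,(5,120,60),(28,255,255))
b=blobs(a,(240,215,325,300))[0];print(b[:3])
print("lid",plane("wrist",b[1],.041,o),cross([ray("wrist",b[1],o),ray("top",(302.2,271.3)),ray("scene",(326.2,239))]))
c=blobs(a,(270,410,312,455))
print("blob",c[0][:3])
for pt in[(294.5,209.6)]:
  print("collar",cross([ray("wrist",(296,433),o),ray("top",(294.7,209.3))]),cross([ray("wrist",(296,433),o),ray("top",(294.7,209.3)),ray("scene",(336.4,263.3))]))
k=cv2.inRange(im,(0,0,0),(55,60,55))
for b in blobs(k,(480,95,560,285),100):
    print(b[:3])
P=np.argwhere(k[95:285,480:560]>0)[:,::-1]+[480,95]
q=P[(P[:,1]>205)].astype(np.float32);(u,v),r=cv2.minEnclosingCircle(q)
print("lens",u,v,r,plane("wrist",(u,v),.012,o))
hd=P[(P[:,1]<200)]
for lo,hi in((112,130),(180,200)):
    s=hd[(hd[:,1]>=lo)&(hd[:,1]<hi)];x=[(s[s[:,1]==y,0].min()+s[s[:,1]==y,0].max())/2 for y in np.unique(s[:,1])]
    print("hd",plane("wrist",(np.mean(x),(lo+hi-1)/2),.016,o))
E
```

```text
(2767, [280.4, 257.3], [251, 226, 58, 62])
lid [0.55218177 0.04523916 0.041     ] (array([0.55586645, 0.04303608, 0.03290498]), [np.float64(0.0015495202146602889), np.float64(0.0012686596521900417), np.float64(0.0006395440847243827)])
blob (706, [296.0, 436.1], [280, 420, 32, 33])
collar (array([0.69853937, 0.06480192, 0.10869091]), [np.float64(0.0018084223964873658), np.float64(0.001808422396487385)]) (array([0.69880906, 0.06572349, 0.10831296]), [np.float64(0.0009008439970230969), np.float64(0.0027336877728179935), np.float64(0.0018455023887625002)])
(1077, [521.6, 162.7], [511, 110, 27, 98])
(752, [509.6, 239.0], [487, 209, 58, 63])
lens 518.0 238.0 33.837947845458984 [0.52932476 0.28715069 0.012     ]
hd [0.40844641 0.2737075  0.016     ]
hd [0.47746031 0.27910221 0.016     ]
```

```bash
python3 -m creep '[[[0,-0.35,-0.35,0.8,0,0,0],[0,-0.35,-0.35,0.8,0,0,0],[0,-0.35,-0.35,0.8,0,0,0],[0,-0.35,-0.35,0.8,0,0,0],[0,0,0,0,0,0,0]]]' >/dev/null
python3 -m creep '[[[0,0,0,0,0,0,0],[0,0,0,0,0,0,0],[0,0,0,0,0,0,0],[0,0,0,0,0,0,0],[0,0,0,0,0,0,0]]]'
python3 - <<'E'
from h import *
o=status.get_obs();im=cams.read_camera("wrist")[:,:,::-1].copy();cv2.imwrite("pics/w2.png",im);np.save("o2.npy",o)
h=cv2.cvtColor(im,cv2.COLOR_BGR2HSV);a=cv2.inRange(h,(5,120,60),(28,255,255))
for b in blobs(a,(0,0,640,480),100):print(b[:3],plane("wrist",b[1],.041,o))
print(o["position"],o["tool_rot"])
E
```

```text
time: 3.12
position: [0.5523, 0.0484, 0.1304]
tool_rot: [-0.03, 1.0, -0.0, 0.001]
contact_force: [0.3, -0.7, 0.5]
opening: 0.0881
grasp_force: 0.0
(5016, [310.9, 253.5], [271, 212, 80, 82]) [0.55320713 0.04382109 0.041     ]
(2744, [455.9, 434.3], [288, 404, 307, 49]) [0.72612289 0.18788402 0.041     ]
(701, [518.3, 378.8], [502, 352, 28, 55]) [0.6608934  0.23152678 0.041     ]
(638, [117.5, 379.9], [107, 352, 27, 55]) [ 0.68366782 -0.12149208  0.041     ]
[0.55231429 0.04841234 0.1304068 ] [-2.98457659e-02  9.99554082e-01 -1.28081719e-04  9.22164007e-04]
```

View pics/w2.png

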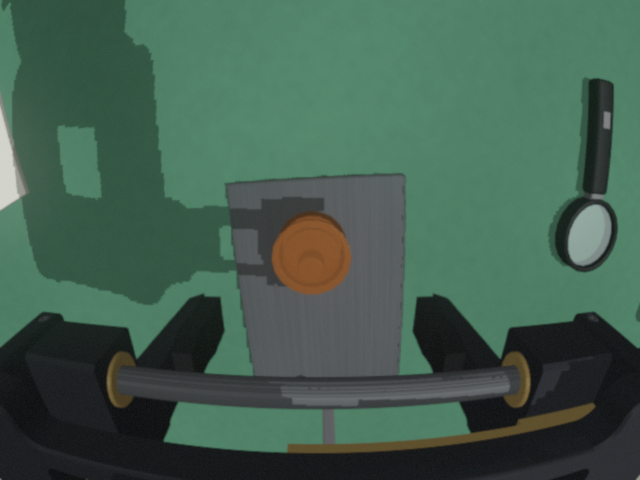

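Lid disc centred near (311,255), 5 mm to the right of the tool axis. Descend with a small correction, then close.

```bash
python3 -m creep '[[[0,-0.1,-0.2,0.6,0,0,0],[0,0,0,0.8,0,0,0],[0,0,0,0.8,0,0,0],[0,0,0,0.6,0,0,0],[0,0,0,0.3,0,0,0]]]'
python3 -m creep '[[[60,0,0,0,0,0,0],[80,0,0,0,0,0,0],[110,0,0,0,0,0,0],[140,0,0,0,0,0,0],[160,0,0,0,0,0,0]]]' 10
```

```text
time: 3.58
position: [0.5536, 0.0433, 0.05]
tool_rot: [-0.029, 1.0, 0.0, -0.001]
contact_force: [-0.2, -1.4, 0.2]
opening: 0.0882
grasp_force: 0.0
time: 4.0
position: [0.5556, 0.0431, 0.0528]
tool_rot: [-0.03, 1.0, -0.0, 0.001]
contact_force: [0.2, 0.0, -0.1]
opening: 0.0567
grasp_force: 0.0
```

```bash
python3 -m creep '[[[180,0,0,0,0,0,0],[190,0,0,0,0,0,0],[200,0,0,0,0,0,0],[210,0,0,0,0,0,0],[230,0,0,0,0,0,0]]]' 10
python3 -m creep '[[[255,0,0,0,0,0,0],[255,0,0,0,0,0,0],[255,0,0,0,0,0,0],[255,0,0,0,0,0,0],[255,0,0,0,0,0,0]]]' 12
python3 -m creep '[[[255,0,0,0,0,0,0],[255,0,0,0,0,0,0],[255,0,0,0,0,0,0],[255,0,0,0,0,0,0],[255,0,0,0,0,0,0]]]' 12
```

```text
time: 4.42
position: [0.5547, 0.0431, 0.0517]
tool_rot: [-0.03, 1.0, 0.0, -0.0]
contact_force: [-0.1, 0.1, 0.9]
opening: 0.0237
grasp_force: 0.0
time: 4.83
position: [0.5548, 0.0432, 0.0517]
tool_rot: [-0.03, 1.0, 0.0, -0.0]
contact_force: [-0.3, 1.3, 0.5]
opening: 0.0165
grasp_force: 12.0
time: 5.25
position: [0.5548, 0.0431, 0.0517]
tool_rot: [-0.03, 1.0, -0.0, -0.0]
contact_force: [0.0, -0.9, 0.0]
opening: 0.0165
grasp_force: 12.0
```

```bash
python3 -m creep '[[[255,0,0,-0.2,0,0,0],[255,0,0,-0.4,0,0,0],[255,0,0,-0.7,0,0,0],[255,0,0,-0.8,0,0,0],[255,0,0,-0.7,0,0,0]]]' 12
python3 -m creep '[[[255,0.1,-0.4,0,0,0,0],[255,0.2,-0.8,0,0,0,0],[255,0.25,-1,0,0,0,0],[255,0.25,-1,0,0,0,0],[255,0.25,-1,0,0,0,0]]]'
python3 -m creep '[[[255,0.25,-1,0,0,0,0],[255,0.25,-1,0,0,0,0],[255,0.25,-1,0,0,0,0],[255,0.25,-1,0,0,0,0],[255,0.25,-1,0,0,0,0]]]'
python3 -m creep '[[[255,0.25,-1,0,0,0,0],[255,0.25,-1,0,0,0,0],[255,0.25,-1,0,0,0,0],[255,0.25,-1,0,0,0,0],[255,0,0,0,0,0,0]]]'
python3 - <<'E'
from h import *
o=status.get_obs();im=cams.read_camera("wrist")[:,:,::-1].copy();cv2.imwrite("pics/w3.png",im)
h=cv2.cvtColor(im,cv2.COLOR_BGR2HSV);a=cv2.inRange(h,(0,0,190),(179,60,255))
for b in blobs(a,(0,0,640,480),300)[:3]:print(b[:3],plane("wrist",b[1],.006,o))
print(o["position"],o["opening"],o["grasp_force"],totool(np.array([.493,-.291,.027])-o["position"],o)/.025)
E
```

```text
time: 5.67
position: [0.5551, 0.0431, 0.1236]
tool_rot: [-0.03, 1.0, -0.0, 0.0]
contact_force: [0.3, -0.6, 0.2]
opening: 0.0164
grasp_force: 12.0
time: 6.08
position: [0.534, -0.0646, 0.1214]
tool_rot: [-0.03, 1.0, -0.0, -0.0]
contact_force: [0.4, -0.2, 0.0]
opening: 0.0166
grasp_force: 12.0
time: 6.5
position: [0.5099, -0.1915, 0.1213]
tool_rot: [-0.029, 1.0, 0.0, -0.0]
contact_force: [-0.5, -0.1, -0.8]
opening: 0.0163
grasp_force: 12.0
time: 6.92
position: [0.4906, -0.296, 0.1217]
tool_rot: [-0.028, 1.0, -0.001, 0.0]
contact_force: [-0.5, 0.2, -0.3]
opening: 0.0167
grasp_force: 12.0
(10661, [354.9, 219.6], [234, 152, 182, 149]) [ 0.47365535 -0.27105728  0.006     ]
[ 0.49056772 -0.29601318  0.12168965] 0.016697626988719412 11.999503523111343 [-0.10755703  0.20386488  3.78713002]
```

View pics/w3.png

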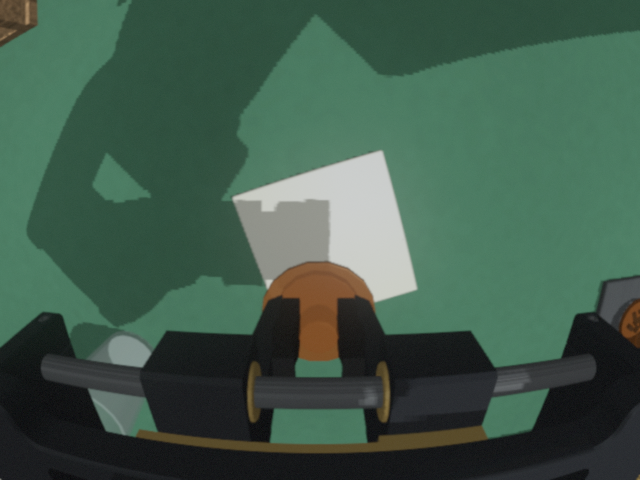

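The lid hangs upright, centred over the tile (visible corners (382,151), (234,198), (416,289)). Lowering it.

```bash
python3 -m creep '[[[255,-0.1,0.2,0.8,0,0,0],[255,0,0,0.8,0,0,0],[255,0,0,0.8,0,0,0],[255,0,0,0.7,0,0,0],[255,0,0,0.4,0,0,0]]]'
python3 -m creep '[[[255,0,0,0.1,0,0,0],[255,0,0,0.08,0,0,0],[255,0,0,0.05,0,0,0],[255,0,0,0,0,0,0],[255,0,0,0,0,0,0]]]'
```

```text
time: 7.38
position: [0.4928, -0.2841, 0.0318]
tool_rot: [-0.03, 1.0, 0.001, -0.001]
contact_force: [-0.6, -0.2, -0.8]
opening: 0.0163
grasp_force: 12.0
time: 7.8
position: [0.4947, -0.2865, 0.0295]
tool_rot: [-0.03, 1.0, -0.001, 0.001]
contact_force: [-0.3, 1.0, -0.3]
opening: 0.0165
grasp_force: 12.0
```

```bash
python3 -m creep '[[[255,0,0,0.05,0,0,0],[255,0,0,0.03,0,0,0],[255,0,0,0,0,0,0],[255,0,0,0,0,0,0],[255,0,0,0,0,0,0]]]'
python3 -m creep '[[[255,0,0,0.04,0,0,0],[255,0,0,0.03,0,0,0],[255,0,0,0,0,0,0],[255,0,0,0,0,0,0],[255,0,0,0,0,0,0]]]'
```

```text
time: 8.22
position: [0.4941, -0.2861, 0.0265]
tool_rot: [-0.03, 1.0, -0.0, 0.0]
contact_force: [0.0, 0.3, -0.9]
opening: 0.0168
grasp_force: 12.0
time: 8.63
position: [0.4943, -0.2862, 0.0256]
tool_rot: [-0.03, 1.0, -0.0, 0.0]
contact_force: [-2.8, 2.2, 7.6]
opening: 0.0164
grasp_force: 12.0
```

Contact. Ease off slightly, then release and rise.

```bash
python3 -m creep '[[[255,0,0,-0.02,0,0,0],[240,0,0,0,0,0,0],[200,0,0,0,0,0,0],[180,0,0,0,0,0,0],[160,0,0,0,0,0,0]]]'
python3 -m creep '[[[120,0,0,0,0,0,0],[120,0,0,0,0,0,0],[120,0,0,0,0,0,0],[120,0,0,0,0,0,0],[120,0,0,0,0,0,0]]]'
python3 -m creep '[[[120,0,0,-0.4,0,0,0],[120,0,0,-0.8,0,0,0],[60,0,0,-1,0,0,0],[0,0,0,-1,0,0,0],[0,0,0,-1,0,0,0]]]'
python3 - <<'E'
from h import *
o=status.get_obs();np.save("o4.npy",o)
t=cams.read_camera("top")[:,:,::-1].copy();w=cams.read_camera("wrist")[:,:,::-1].copy()
cv2.imwrite("pics/t4.png",t);cv2.imwrite("pics/w4.png",w)
h=cv2.cvtColor(t,cv2.COLOR_BGR2HSV);a=cv2.inRange(h,(5,120,40),(28,255,255))
for b in blobs(a,(260,190,480,340),15)[:4]:print(b[:3],plane("top",b[1],.038))
print(o["position"])
cv2.imwrite("pics/v4.png",np.hstack([cv2.resize(w,(400,300)),cv2.resize(t[190:340,260:460],(400,300))]))
E
```

```text
time: 9.05
position: [0.494, -0.2859, 0.0249]
tool_rot: [-0.03, 1.0, 0.0, -0.0]
contact_force: [0.1, -0.8, 0.4]
opening: 0.0302
grasp_force: 0.0
time: 9.47
position: [0.4941, -0.286, 0.0252]
tool_rot: [-0.03, 1.0, 0.0, -0.0]
contact_force: [0.7, 0.2, 0.1]
opening: 0.0466
grasp_force: 0.0
time: 9.88
position: [0.494, -0.2859, 0.132]
tool_rot: [-0.03, 1.0, -0.0, 0.0]
contact_force: [0.4, -0.1, 0.3]
opening: 0.0646
grasp_force: 0.0
(221, [302.5, 271.3], [293, 262, 20, 20]) [0.55645057 0.04128779 0.038     ]
(88, [294.5, 209.6], [289, 203, 12, 13]) [0.7100684  0.06523913 0.038     ]
(83, [438.6, 302.3], [430, 294, 13, 16]) [ 0.48806488 -0.29619275  0.038     ]
[ 0.49401621 -0.28593881  0.13197952]
```

View pics/v4.png

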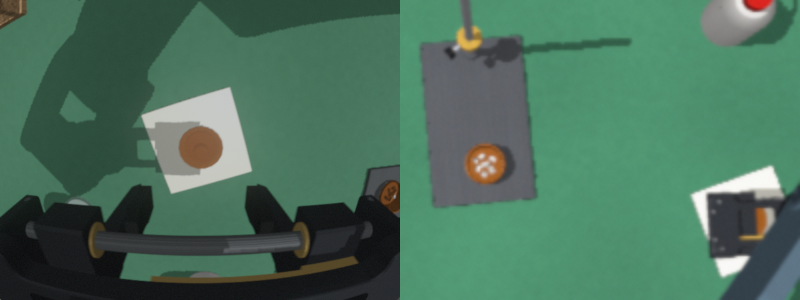

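The lid stands upright on the tile and the bottle has not moved. Going towards the magnifier, with a wrist look at the collar on the way.

```bash
python3 -m creep '[[[0,0,0.5,-1,0,0,0],[0,0,1,-1,0,0,0],[0,0,1,-1,0,0,0],[0,0,1,-1,0,0,0],[0,0,1,-1,0,0,0]]]'>/dev/null
python3 -m creep '[[[0,0,1,0,0,0,0],[0,0,1,0,0,0,0],[0,0,1,0,0,0,0],[0,0,1,0,0,0,0],[0,0,1,0,0,0,0]]]'>/dev/null
python3 -m creep '[[[0,0,1,0,0,0,0],[0,0,1,0,0,0,0],[0,0,1,0,0,0,0],[0,0,1,0,0,0,0],[0,0,0,0,0,0,0]]]'>/dev/null
python3 -m creep '[[[0,0,0,0,0,0,-0.2],[0,0,0,0,0,0,0],[0,0,0,0,0,0,0],[0,0,0,0,0,0,0],[0,0,0,0,0,0,0]]]'
python3 - <<'E'
from h import *
o=status.get_obs();w=cams.read_camera("wrist")[:,:,::-1].copy();cv2.imwrite("pics/w5.png",w);np.save("o5.npy",o)
h=cv2.cvtColor(w,cv2.COLOR_BGR2HSV);a=cv2.inRange(h,(5,100,60),(32,255,255))
o1=dict(position=np.array([0.51738665,0.07696306,0.20924334]),tool_rot=[-2.76860711e-02,9.99616089e-01,-8.19899349e-04,6.95351970e-04])
B=blobs(a,(230,200,420,460),60)
for b in B[:5]:print(b[:3],plane("wrist",b[1],.038,o))
b=min(B,key=lambda b:abs(b[1][0]-310)+abs(b[1][1]-425));x,y,ww,hh=b[2];p=(x+ww/2-.5,y+hh/2-.5);print(p)
rs={"w5":ray("wrist",p,o),"w1":ray("wrist",(295.5,436),o1),"top":ray("top",(294.5,209)),"sc":ray("scene",(335.8,263.1))}
import itertools
for c in itertools.combinations(rs,2):print(c,cross([rs[i] for i in c]))
print("all",cross(list(rs.values())))
x,y=map(int,p);cv2.imwrite("pics/v5.png",cv2.resize(w[max(0,y-150):y+50,x-100:x+100],(600,600),interpolation=cv2.INTER_NEAREST))
E
```

```text
time: 11.65
position: [0.4743, 0.05, 0.2551]
tool_rot: [-0.039, 0.999, -0.0, -0.0]
contact_force: [0.6, 0.2, -0.9]
opening: 0.088
grasp_force: 0.0
(1478, [306.1, 280.9], [283, 255, 47, 50]) [0.55242815 0.04348525 0.038     ]
(1060, [353.3, 447.3], [288, 440, 132, 13]) [0.80959555 0.12625979 0.038     ]
(439, [315.8, 429.8], [303, 419, 27, 24]) [0.77444522 0.07038919 0.038     ]
(316.0, 430.5)
('w5', 'w1') (array([0.70230423, 0.06588227, 0.1077716 ]), [np.float64(0.0012336345317611507), np.float64(0.0012336345317610934)])
('w5', 'top') (array([0.69897909, 0.0644194 , 0.10926742]), [np.float64(0.0009496522429284178), np.float64(0.0009496522429284112)])
('w5', 'sc') (array([0.6990286 , 0.06569085, 0.1091987 ]), [np.float64(0.0003162843947526285), np.float64(0.0003162843947526387)])
('w1', 'top') (array([0.6985356 , 0.06485773, 0.11259204]), [np.float64(0.0014731387137838963), np.float64(0.0014731387137839238)])
('w1', 'sc') (array([0.70039819, 0.06610861, 0.11105143]), [np.float64(0.0001745546025004213), np.float64(0.00017455460250042363)])
('top', 'sc') (array([0.69905744, 0.06473798, 0.10925318]), [np.float64(0.0012663963091678256), np.float64(0.0012663963091678297)])
all (array([0.69938167, 0.06526638, 0.11017189]), [np.float64(0.0009661140751778136), np.float64(0.0016828784795888752), np.float64(0.0018842400893619826), np.float64(0.0007637052441179267)])
```

View pics/v5.png

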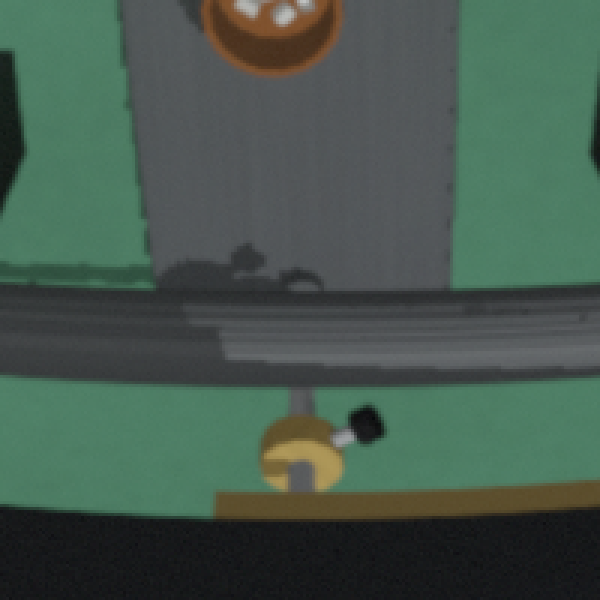

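Collar middle is about z 0.110 and the open bottle shows its crystals at its old place. On to the magnifier.

```bash
python3 -m creep '[[[0,-0.08,0.92,0,0,0,0],[0,-0.08,0.92,0.4,0,0,0],[0,-0.08,0.92,0.6,0,0,0],[0,-0.08,0.92,0.6,0,0,0],[0,-0.08,0.92,0.6,0,0,0]]]'>/dev/null
python3 -m creep '[[[0,-0.08,0.92,0.6,0,0,0],[0,-0.08,0.92,0.6,0,0,0],[0,-0.08,0.92,0.6,0,0,0],[0,-0.08,0.92,0.6,0,0,0],[0,-0.08,0.92,0.6,0,0,0]]]'>/dev/null
python3 -m creep '[[[0,0,0,0,0,0,0],[0,0,0,0,0,0,0],[0,0,0,0,0,0,0],[0,0,0,0,0,0,0],[0,0,0,0,0,0,0]]]'
python3 - <<'E'
from h import *
o=status.get_obs();w=cams.read_camera("wrist")[:,:,::-1].copy();cv2.imwrite("pics/w6.png",w);np.save("o6.npy",o)
print(o["position"],o["tool_rot"])
E
```

```text
time: 12.95
position: [0.4766, 0.281, 0.1262]
tool_rot: [-0.039, 0.999, 0.0, 0.001]
contact_force: [-0.4, -0.1, -0.0]
opening: 0.0881
grasp_force: 0.0
[0.47655622 0.28096609 0.12621343] [-3.93346740e-02  9.99225765e-01  1.45247200e-04  7.95025877e-04]
```

View pics/w6.png

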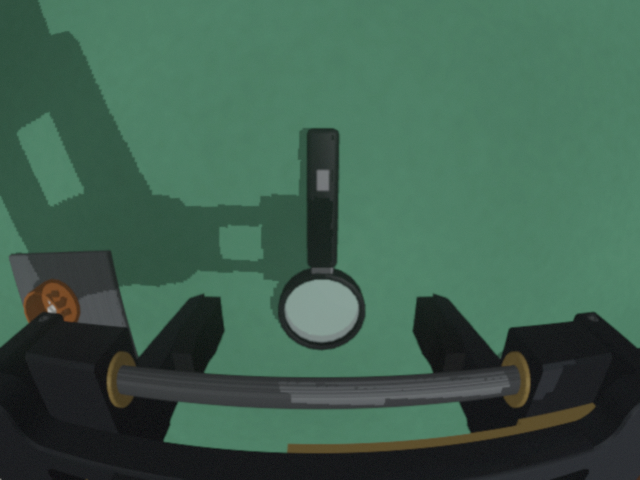

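The magnifier lies straight under the tool: handle from (323,129) to (321,267), lens centre (322,308).

```bash
python3 - <<'E'
from h import *
o=np.load("o6.npy",allow_pickle=True).item()
l=plane("wrist",(322,307),.012,o);a=plane("wrist",(323,131),.016,o);b=plane("wrist",(321.5,267),.016,o)
print(l,a,b,np.arctan2(*(b-a)[1::-1]),np.linalg.norm(b-a))
u=(b-a)/np.linalg.norm(b-a);g=l-.072*u;g2=a+.065*u
for q in(g,g2):print(q,totool(np.array([*(q+.015*u)[:2],.0105])-o["position"],o)/.025)
E
```

```text
[0.5295967  0.28822222 0.012     ] [0.39912155 0.27819781 0.016     ] [0.49486709 0.28495021 0.016     ] 0.07040780773757324 0.09598335569880755
[0.45777508 0.28315704 0.012     ] [0.14945896 0.14039803 4.62833617]
[0.4639605  0.28277054 0.016     ] [-0.09597661  0.10553664  4.62872099]
```

```bash
python3 -m creep '[[[0,0,0.1,0.9,0,0,0],[0,0,0,0.9,0,0,0],[0,0,0,0.9,0,0,0],[0,0,0,0.8,0,0,0],[0,0,0,0.6,0,0,0]]]'>/dev/null
python3 -m creep '[[[0,0,0,0.2,0,0,0],[0,0,0,0.2,0,0,0],[0,0,0,0,0,0,0],[0,0,0,0,0,0,0],[0,0,0,0,0,0,0]]]'
python3 -m creep '[[[80,0,0,0,0,0,0],[120,0,0,0,0,0,0],[150,0,0,0,0,0,0],[170,0,0,0,0,0,0],[180,0,0,0,0,0,0]]]' 30
```

```text
time: 13.83
position: [0.4765, 0.2845, 0.0139]
tool_rot: [-0.04, 0.999, 0.0, 0.001]
contact_force: [-0.5, 0.8, 0.6]
opening: 0.088
grasp_force: 0.0
time: 14.25
position: [0.4756, 0.2843, 0.0129]
tool_rot: [-0.04, 0.999, 0.0, 0.0]
contact_force: [0.5, 0.6, -0.7]
opening: 0.057
grasp_force: 0.0
```

```bash
python3 -m creep '[[[180,0,0,0.08,0,0,0],[190,0,0,0,0,0,0],[200,0,0,0,0,0,0],[220,0,0,0,0,0,0],[240,0,0,0,0,0,0]]]' 30
python3 -m creep '[[[255,0,0,0,0,0,0],[255,0,0,0,0,0,0],[255,0,0,0,0,0,0],[255,0,0,0,0,0,0],[255,0,0,0,0,0,0]]]' 35
```

```text
time: 14.67
position: [0.4756, 0.2842, 0.0107]
tool_rot: [-0.04, 0.999, -0.0, -0.0]
contact_force: [-0.3, 1.4, -0.0]
opening: 0.0236
grasp_force: 0.0
time: 15.08
position: [0.4755, 0.2842, 0.0107]
tool_rot: [-0.04, 0.999, -0.0, -0.0]
contact_force: [0.1, 0.2, -0.9]
opening: 0.0218
grasp_force: 35.0
```

Gripped (21.8 mm matches the 22 mm handle). Lift and carry over.

```bash
python3 -m creep '[[[255,0,0,-0.2,0,0,0],[255,0,0,-0.5,0,0,0],[255,0,0,-0.8,0,0,0],[255,0,0,-0.9,0,0,0],[255,0,0,-0.9,0,0,0]]]' 40
python3 -m creep '[[[255,0,0,-0.8,0,0,0],[255,0,0,-0.6,0,0,0],[255,0,0,-0.3,0,0,0],[255,0,0,0,0,0,0],[255,0,0,0,0,0,0]]]' >/dev/null
python3 -m creep '[[[255,0,-0.3,0,0,0,0],[255,0,-0.6,0,0,0,0],[255,0,-0.8,0,0,0,0],[255,0,-0.8,0,0,0,0],[255,0,-0.8,0,0,0,0]]]' >/dev/null
python3 -m creep '[[[255,-0.05,-0.8,0,0,0,0],[255,-0.05,-0.8,0,0,0,0],[255,-0.05,-0.8,0,0,0,0],[255,0,-0.8,0,0,0,0],[255,0,-0.8,0,0,0,0]]]' >/dev/null
python3 -m creep '[[[255,0,-0.8,0,0,0,0],[255,0,-0.8,0,0,0,0],[255,0,-0.5,0,0,0,0],[255,0,-0.3,0,0,0,0],[255,0,0,0,0,0,0]]]'
python3 -m creep '[[[255,0,0,0,0,0,0],[255,0,0,0,0,0,0],[255,0,0,0,0,0,0],[255,0,0,0,0,0,0],[255,0,0,0,0,0,0]]]'
python3 - <<'E'
from h import *
o=status.get_obs();np.save("o7.npy",o)
w=cams.read_camera("wrist")[:,:,::-1].copy();t=cams.read_camera("top")[:,:,::-1].copy();s=cams.read_camera("scene")[:,:,::-1].copy()
for n,i in zip("wts",(w,t,s)):cv2.imwrite(f"pics/{n}7.png",i)
f=lambda i:cv2.resize(i,(400,300),interpolation=cv2.INTER_CUBIC)
cv2.imwrite("pics/v7.png",np.vstack([np.hstack([f(w),f(t[200:320,220:380])]),np.hstack([f(s[200:290,280:400]),f(w[180:420,160:480])])]))
print(o["position"],o["tool_rot"],o["opening"])
E
```

```text
time: 15.5
position: [0.4753, 0.2842, 0.0949]
tool_rot: [-0.04, 0.999, -0.0, -0.0]
contact_force: [0.8, 0.9, -0.6]
opening: 0.0217
grasp_force: 40.0
time: 17.17
position: [0.4981, 0.0414, 0.1347]
tool_rot: [-0.039, 0.999, 0.0, -0.001]
contact_force: [-0.1, 0.3, -0.9]
opening: 0.0214
grasp_force: 40.0
time: 17.58
position: [0.4986, 0.0434, 0.1357]
tool_rot: [-0.041, 0.999, 0.0, -0.0]
contact_force: [-0.6, 0.2, -1.2]
opening: 0.0213
grasp_force: 40.0
[0.49859177 0.04342816 0.13571105] [-4.05165951e-02  9.99178865e-01  1.74090693e-05 -7.43682842e-07] 0.021348460593427022
```

View pics/v7.png

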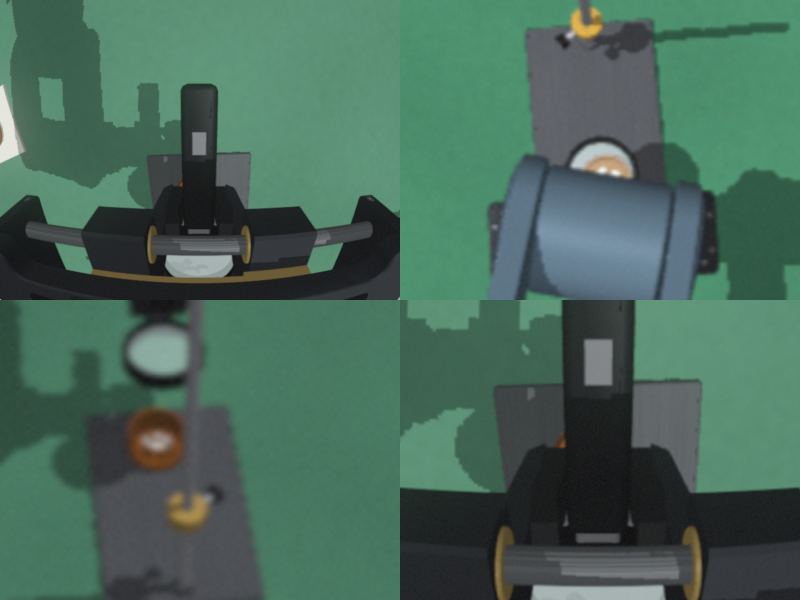

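The lens is over the bottle. Top view: frame front edge (300.8,255.2), sides at 287.2/314.8. Scene view: lens centre about (328.6,215.9). Now triangulating.

```bash
python3 - <<'E'
from h import *
o=np.load("o7.npy",allow_pickle=True).item()
print("front edge",plane("top",(300.5,254.7),.139),"sides",plane("top",(286.7,268),.139),plane("top",(314.3,268),.139))
print("scene lens at .133/.141",plane("scene",(328.6,215.9),.133),plane("scene",(328.6,215.9),.141))
print(cross([ray("top",(300.5,268.5)),ray("scene",(328.6,215.9))]))
x=Ro.from_quat(o["tool_rot"]).as_matrix()
print("kin lens",o["position"]-x[:,0]*.057-[0,0,.0027])
s=cv2.imread("pics/s7.png");k=cv2.inRange(s,(0,0,0),(60,60,60))
P=np.argwhere(k)[:,::-1];P=P[(P[:,0]>310)&(P[:,0]<345)&(P[:,1]>203)&(P[:,1]<232)];print("frame px",P.min(0),P.max(0))
E
```

```text
front edge [0.58915058 0.04623304 0.139     ] sides [0.55823095 0.07661825 0.139     ] [0.55973185 0.01422692 0.139     ]
scene lens at .133/.141 [0.55702427 0.0479785  0.133     ] [0.56446761 0.04781945 0.141     ]
(array([0.55812078, 0.04670784, 0.13417945]), [np.float64(0.0012470906793194095), np.float64(0.0012470906793194108)])
kin lens [0.55540463 0.04804326 0.13301105]
frame px [318 204] [335 225]
```

Lens is about 4.5 mm too far in +y and 23 mm too high. Correcting slowly.

```bash
python3 -m creep '[[[255,0,-0.06,0.2,0,0,0],[255,0,-0.06,0.25,0,0,0],[255,0,-0.06,0.25,0,0,0],[255,0,0,0.16,0,0,0],[255,0,0,0.08,0,0,0]]]' 40 >/dev/null
python3 -m creep '[[[255,0,0,0,0,0,0],[255,0,0,0,0,0,0],[255,0,0,0,0,0,0],[255,0,0,0,0,0,0],[255,0,0,0,0,0,0]]]' >/dev/null
python3 -m creep '[[[255,0,0,0,0,0,0],[255,0,0,0,0,0,0],[255,0,0,0,0,0,0],[255,0,0,0,0,0,0],[255,0,0,0,0,0,0]]]'
python3 - <<'E'
from h import *
o=status.get_obs();t=cams.read_camera("top")[:,:,::-1].copy();s=cams.read_camera("scene")[:,:,::-1].copy()
x=Ro.from_quat(o["tool_rot"]).as_matrix()
print("kin lens",o["position"]-x[:,0]*.057-[0,0,.0027])
f=lambda i:cv2.resize(i,(400,300),interpolation=cv2.INTER_CUBIC)
cv2.imwrite("pics/v8.png",np.hstack([f(s[200:290,280:400]),f(t[200:320,220:380])]))
E
```

```text
time: 18.98
position: [0.499, 0.0383, 0.1122]
tool_rot: [-0.04, 0.999, -0.0, 0.0]
contact_force: [0.2, -0.1, -0.4]
opening: 0.0216
grasp_force: 40.0
kin lens [0.55583199 0.04288641 0.10954544]
```

View pics/v8.png

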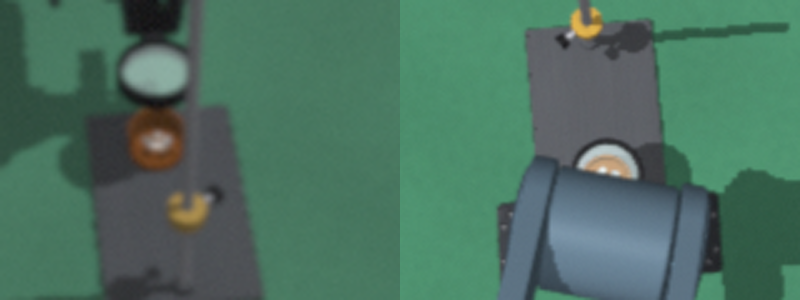

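The lens sits centred over the bottle at (0.556, 0.043, 0.110), level and clear of everything. Handing in.

```bash
python3 -m creep '[[[255,0,0,0,0,0,0],[255,0,0,0,0,0,0],[255,0,0,0,0,0,0],[255,0,0,0,0,0,0],[255,0,0,0,0,0,0]]]'
python3 -c "
from rig import ticket
print(ticket.close_job())"
```

```text
time: 19.5
position: [0.4991, 0.0383, 0.1122]
tool_rot: [-0.04, 0.999, 0.0, 0.0]
contact_force: [0.3, 0.8, -1.9]
opening: 0.0217
grasp_force: 40.0
the job is handed in; nothing more can be done
None
```

I handed the job in at 19.5 s with the lid standing on the tile and the magnifier held level over the open bottle at about the collar's height (lens about 0.110 m, collar measured at 0.110 m, within about 2 mm); no verdict was returned.

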